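# Take a hooked and locked tape reading along the filter rack

## Robot

A 7-joint arm with a two-finger parallel gripper is mounted at the origin on the work surface. World frame = base frame: x ahead of the robot, y to its left, z up, the work surface at z = 0. Lengths are in m, angles in rad, forces in N, time in s.
With the tool pointing down it reaches from about 0.425 to 0.925 m from the base axis. Payload 6.8 kg.
Tool frame: the origin (TCP) lies at the very end of the fingers, on their centre line; the grasp point (between the pads) lies 19 mm behind it; z points along the fingers, y is the line along which they close (so a half turn about z gives the same grasp; the last joint's range is limited). The gripper opens to 85 mm and grips with 20 to 120 N. Pads are 22 mm wide; open, the fingers measure 114 mm over their backs; the gripper's body (76 mm by 85 mm) begins 54 mm behind the grasp point. The pads swing forward as they close: fully open they stand 13 mm farther back than shut.
Start: joints at [-1.208, 0.477, 0.022, 1.555, -0.011, 1.109, -0.083], TCP at [0.306, 0.602, 0.231] pointing down, gripper open.
Joint ranges: [-2.96, 2.96], [-0.34, 2.1], [-1.41, 1.46], [0.24, 2.44], [-1.37, 4.51], [0.17, 1.92], [-2.96, 2.96]. Speed limits (rad/s): [2.39, 2.39, 3.14, 3.14, 3.14, 3.14, 3.14].

## Interface

Orientations are given as a unit quaternion [w, x, y, z].
In Python, from station import readout, viewer, bot gives the robot as it stands. The module is installed in compiled form; this text tells all that it offers.
- The arm moves only by the shell command python3 -m handwheel 'ROWS' [FORCE]. ROWS is JSON, a list of rows, each a list of 3 entries, a list of its own where there are three numbers: the shift along the tool's x, y, z in mm, then the turn, a rotation vector about the tool's x, y, z in degrees, then the gripper command: -1 is fully open, 1 is shut, values between are in proportion. In form: [[[x, y, z], [ax, ay, az], grip], ...]. A call has 1 to 20 rows; each row is the pose to reach, as a shift and turn from the pose commanded when the call began, along the tool's axes at that moment; what a row does not reach only later rows make up. A row lasts 1/12 s, in which the tool goes at most 41.7 mm and 7.16 degrees, less where a joint would pass 70% of its speed; a pose out of reach is approached as far as the arm can. A call with a gripper value outside its range is refused whole. The fingers move at their own pace and stop on an object; FORCE is the grip in N (left out, the last holds). Time passes only in rows, so rows that repeat a pose let the fingers close. It gives the time, the measured TCP pose, the force and the opening at its end, in the units of the state.
- readout.get_obs(): the state, without advancing time (a new reading comes with each control period).
- viewer.read_camera(name): name is "scene" or "top"; returns a dict with "frame" (384x512x3 uint8, red, green, blue), "fx", "fy", "cx", "cy" (pixels), "rvec" (rotation vector, rad) and "tvec" (3), from world to camera coordinates, as OpenCV has them. Camera axes: x right, y down, z forward; pixel columns grow to the right and rows downward; lengths in m; the calibration is good to about 2 mm. A picture is of the moment at which its call begins. There is no depth.
- bot.hand_in(): hands the job in, once; it reports no verdict.
Trained networks look in a picture, given as the dict that the camera call returned (one of the last four; its "shot" number tells which), for a name from the list of things; names that differ only in an ending like _2 or _b are one class to them, and where a whole thing is asked for, a point or a joint stands for the part that bears it (a point fixed in the world has none). Each returns a list of dicts, best first, with "score" (0 to 1); they miss things now and then, are a little off and sometimes report something else, mostly with a low value. They report only what shows in the picture. A call takes as long as a camera call.
- viewer.search_frame(picture, target): "rect" ([centre column, centre row, width, height] in pixels, round what is visible of it).
- viewer.outline_of(picture, target): "mask" (384x512 bool, what is visible of it) and "rect" ([centre column, centre row, width, height] in pixels, round what is visible of it).
The state is a dict: "t": time; "q": joint angles; "joint_vel": joint speeds; "joint_torque": joint torques, N m; "eef_pos": TCP position; "tool_rot": TCP orientation; "contact_force": force on the tool from outside, world axes, zero at the start; "torque": the same for the moment, N m; "gripper_width": opening from 0.0 (shut) to 1.0 (fully open).
Only numpy, scipy, OpenCV 4.12 (cv2) and the standard library are available. Lean on these libraries where they do the work, as an engineer would, in place of code of your own. Each camera call takes 0.05 s, during which the arm holds its last target. There are 200 camera calls.

## Task

A cover board has to be cut for the wooden filter rack, so take the length with the tape measure: stand it on the rack's board, hook its end tab over the outside of the raised edge at the rack's left end, and with the thumb lock off draw the case back along the board until its back butts squarely against the stop cleat. Hold it there and press the thumb lock firmly down to its stop so that the reading keeps when you let go, and leave the tape hooked, drawn out and locked. Leave the funnels and the bottles standing where they are.

Things in the scene. Friction and masses are not known exactly. Their poses are not given: they have to be found in the camera images.
- rack: wooden filter rack, fixed: 200 mm wide (x), 340 mm long (y), board top 85 mm above the bench. Origin: centre of its underside; +y points along it to its left end (the one to hook), z up. Low strips (6 mm thick, 8.5 mm high) edge the board all round. The front lane, about x = -50 mm, is clear for the tape; three 41 mm funnel holes lie along x = +52 mm.
- rack_edge (a point): outer top corner of the left raised edge, over the middle of the front lane (rack frame -50, +170, 93.5 mm). The edge's inner face is at rack y = +164 mm, its outer face at +170 mm, flush with the end of the board.
- cleat: wooden stop cleat screwed across the front lane, fixed: 80 mm (x) by 20 mm (y), 24 mm high. Origin: centre of its underside, on the board; axes parallel to the rack's. Where it sits along the rack differs each time.
- cleat_face (a point): middle of the cleat's face that looks to the hooked end (its +y face), 12 mm above the board
- tape: tape measure, loose, about 0.3 kg, standing on its base. Origin: centre of the case's underside; +x points out of the mouth, y across its thickness, z up. Case 76 mm long (x -38 to +38), 36 mm thick with flat sides, flat back. The rear part (x -38 to +8) is 68 mm high; the nose before it is 27 mm high and carries the thumb lock.
- tape_back (a point): middle of the case's flat back, 12 mm above its base (tape frame -38, 0, 12 mm)
- tape_blade (a joint): how far the blade is drawn out, m: 0 home, 0.22 at most. The reel spring pulls it home with 2.8 N at 0, 3.7 N at 0.22: more than the friction under the case, so let go unlocked, the case runs back to the hooked end.
- tape_tab (a point): bottom of the end tab's inner face, middle (tape frame +52, 0, 2 mm with the blade home, so 14 mm clear of the case's front; moves out with the blade). Tab: 20 mm wide, 2 mm thick, 2 to 14.5 mm above the base level. The blade's underside is 12 mm above it: with the case on the board the blade clears the raised edge by 3.5 mm and the tab hangs 6.5 mm below its top.
- tape_lock (a joint): thumb lock travel, m: 0 off (up), 0.0045 fully down. It stays where it is left. It takes about 8 N to start; from 3 mm on its brake shoe bites the blade and the force rises to about 14 N at the bottom, where it stops dead. Press it firmly to the bottom (15 to 20 N): half down it does not hold
- lock_top (a point): middle of the thumb lock's top (tape frame +22.5, 0, 36 mm when off). Pad 24 mm long (x), 26 mm wide. It lies in a thumb well, open in front and at the sides, closed behind by the upright front face of the rear part (tape x = +8): a finger in the well can push the case back by that face and press the lock. Pushed high on that face, the nose lifts and the tab may jump off: stay close over the lock.
- funnel_a: filter funnel with a foil cover, loose in the rack hole at rack y = -110 mm; 58 mm across, 56 mm high above the board. Origin: centre of its flange's underside, level with the board. Bystander.
- funnel_b: the same, in the rack hole at rack y = +110 mm. Bystander.
- wash_bottle: white wash bottle with a green spout, 64 mm across, 180 mm high, loose on the bench. Origin: centre of its underside. Bystander.
- sample_bottle: white capped sample bottle, 62 mm across, 130 mm high, loose on the bench. Origin: centre of its underside. Bystander.
- tape_brake (a joint): brake shoe
- tape_blade2 (a joint): segment
- tape_blade3 (a joint): segment

How it is judged:
By the outcome, as a careful person would: the job done as asked, in the order asked, and still so for the second after the job is handed in, with the robot touching nothing.
It also fails if it takes over 61 s, if anything falls off the work surface, if the arm or the gripper's body presses on something with over 40 N, if the wrist force passes 120 N, or if a joint passes its speed limit or range.

## Working session

There is one attempt and no reset: what is moved stays moved. The work goes in short steps, Python scripts to look and compute and a shell command to move; the robot and the scene stay as the last step left them, time stands still between calls to the robot, and variables do not carry over. Pictures are saved under pics/ and viewed, on a budget of 10 in all, crops included, one or two more only if the job needs it, and the job is handed in when it is done.

```bash
mkdir -p pics; python3 - <<'E'
from station import readout, viewer, bot
import cv2,numpy as np,pickle
o=readout.get_obs(); print(o)
for n in ("scene","top"):
    p=viewer.read_camera(n); pickle.dump(p,open(n+'.pkl','wb'))
    cv2.imwrite(f'pics/{n}0.png',cv2.resize(p['frame'][:,:,::-1],(768,576)))
    print(n,{k:p[k] for k in p if k!='frame'})
    for t in ("rack","cleat","tape","tape_tab","tape_lock","funnel_a","wash_bottle","sample_bottle"):
        print(t,[(round(d['score'],2),np.round(d['rect'])) for d in viewer.search_frame(p,t)[:3]])
E
```

```text
{'t': 0.0, 'q': array([-1.20813461,  0.47779678,  0.02236142,  1.5564697 , -0.01147302,
        1.10926924, -0.08311621]), 'joint_vel': array([-0.00036503, -0.00047529,  0.00013123, -0.00196873,  0.00023263,
        0.00011073,  0.00181223]), 'joint_torque': array([-5.98759616e-04, -5.96449041e+01,  1.60734147e+00, -2.81200916e+01,
        1.23340517e-02,  9.28666763e-03,  1.86322062e-06]), 'eef_pos': array([0.3059209 , 0.60103213, 0.23032066]), 'tool_rot': array([-1.28556817e-04,  2.33214249e-01,  9.72424954e-01, -8.98176825e-04]), 'contact_force': array([0.49108208, 0.64941694, 0.26241227]), 'torque': array([-0.03578394, -0.02055227, -0.03503136]), 'gripper_width': 0.9983473395102687}
scene {'fx': 421.5962951163764, 'fy': 421.5962951163764, 'cx': 257.78509959571215, 'cy': 193.59419733655338, 'rvec': array([ 2.20075067,  0.88180731, -0.37790214]), 'tvec': array([-0.40223965, -0.19756999,  1.40757439]), 'shot': 1}
rack [(0.89, array([282., 190., 137., 116.]))]
cleat [(0.91, array([250., 185.,  33.,  21.])), (0.2, array([280., 190., 136., 113.]))]
tape [(0.69, array([154., 267.,  41.,
[... 417 characters left out ...]
56875587746, 'fy': 347.74556875587746, 'cx': 259.79753844310613, 'cy': 190.5217043231373, 'rvec': array([ 2.10820065, -2.08291836,  0.23920229]), 'tvec': array([-0.00858205,  0.55096161,  0.99989973]), 'shot': 2}
rack [(0.63, array([228., 186., 115.,  80.]))]
cleat [(0.61, array([257., 196.,  11.,  28.]))]
tape [(0.77, array([352., 209.,  21.,  30.]))]
tape_tab [(0.56, array([257., 198.,  10.,  29.])), (0.51, array([351., 210.,  24.,  30.]))]
tape_lock [(0.64, array([358., 216.,  13.,  12.]))]
funnel_a [(0.94, array([262., 162.,  24.,  23.])), (0.79, array([185., 170.,  26.,  24.]))]
wash_bottle [(0.62, array([349., 151.,  26.,  43.]))]
sample_bottle [(0.69, array([130., 246.,  28.,  16.]))]
```

```bash
python3 - <<'E'
import pickle,cv2,numpy as np
a=pickle.load(open('scene.pkl','rb'))['frame'][80:350,110:370]
b=pickle.load(open('top.pkl','rb'))['frame'][120:270,110:410]
cv2.imwrite('pics/s1.png',cv2.resize(a[:,:,::-1],None,fx=2.2,fy=2.2,interpolation=cv2.INTER_CUBIC))
cv2.imwrite('pics/t1.png',cv2.resize(b[:,:,::-1],None,fx=2.6,fy=2.6,interpolation=cv2.INTER_CUBIC))
E
```

```text
(no output)
```

View pics/s1.png

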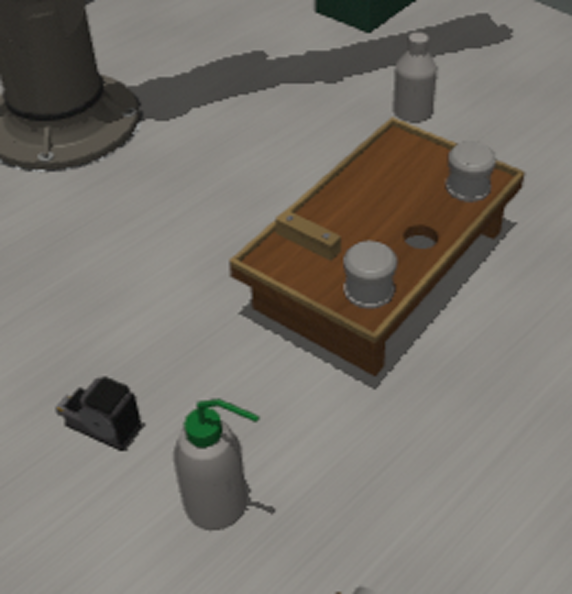

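View pics/t1.png

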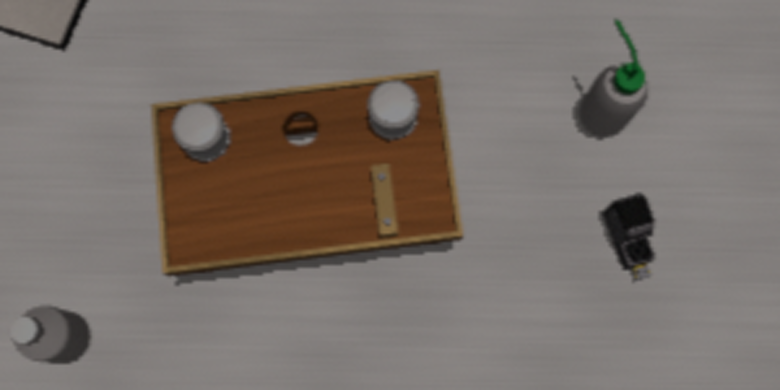

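The pictures show the rack with its cleat near the end at the right in the top view, the funnels in the two end holes, and the tape alone at top crop (630,230) with its mouth pointing down the image. Next I'll fit the poses.

```bash
cat > h.py <<'E'
import numpy as np,cv2
from scipy.optimize import least_squares,minimize
from scipy.spatial.transform import Rotation as R
def proj(p,X): return cv2.projectPoints(np.float64(X).reshape(-1,1,3),p['rvec'],p['tvec'],np.array([[p['fx'],0,p['cx']],[0,p['fy'],p['cy']],[0,0,1.]]),None)[0][:,0]
def back(p,uv,z):
    M=R.from_rotvec(p['rvec']).as_matrix(); c=-M.T@p['tvec']
    d=M.T@np.array([(uv[0]-p['cx'])/p['fx'],(uv[1]-p['cy'])/p['fy'],1]); return c+d*(z-c[2])/d[2]
def T(pose,X):
    x,y,z,a=pose; c,s=np.cos(a),np.sin(a); X=np.float64(X)
    return X@np.array([[c,s,0],[-s,c,0],[0,0,1]])+[x,y,z]
def box(x0,x1,y0,y1,z0,z1): return np.array([[x,y,z] for x in(x0,x1) for y in(y0,y1) for z in(z0,z1)])/1000
TAPE=[box(-38,8,-18,18,0,68),box(-38,38,-18,18,0,27),box(10.5,34.5,-13,13,27,36)]
RACK=[box(-100,100,-170,170,70,93.5)]
CLEAT=[box(-40,40,-10,10,0,24)]
def fit(views,boxes,x0,z,step):
    # silhouette fit; views: list of (pic, mask)
    S=4
    def cost(v):
        c=0
        for p,m in views:
            im=np.zeros((384*S,512*S),np.uint8)
            for b in boxes:
                q=proj(p,T((v[0],v[1],z,v[2]),b)); h=cv2.convexHull(np.int32(np.round((q+.5)*S*16-8)))
                cv2.fillConvexPoly(im,h,255,shift=4)
            a=cv2.resize(im,(512,384),interpolation=cv2.INTER_AREA)/255.
            c+=np.abs(a-m).sum()
        return c
    best=None
    for da in (0,.1,-.1):
        s=np.array([x0,]*4)+np.array([[0,0,0],[step,0,0],[0,step,0],[0,0,.1]])+[0,0,da]
        r=minimize(cost,x0,method='Nelder-Mead',options=dict(initial_simplex=s,xatol=1e-4,fatol=.05))
        if best is None or r.fun<best.fun: best=r
    return best.x,best.fun
E
cat > m.py <<'E'
from h import *
from station import readout, viewer, bot
P={n:viewer.read_camera(n) for n in("scene","top")}
t,s=P['top'],P['scene']
cr=lambda u,v:(110+u/2.6-.3,120+v/2.6-.3)
C=[back(t,cr(*c),.0935) for c in((156,104),(439,72),(461,237),(166,271))]
print(np.round(C,3),[np.linalg.norm(C[i]-C[i-1]).round(3) for i in range(4)])
L=(C[0]+C[3])/2-(C[1]+C[2])/2; cen=sum(C)/4
yaw=np.arctan2(L[1],L[0])-np.pi/2; print('rack corners',cen,yaw)
names=[('rack',RACK,None),('cleat',CLEAT,None),('tape',TAPE,None)]
tp=back(t,cr(632,225),.03); tab=back(t,cr(640,272),.01); ct=back(t,cr(385,200),.109)
ta=np.arctan2(*(tab-tp)[1::-1])
for nm,bx,x0,z in(('cleat',CLEAT,[ct[0],ct[1],yaw],.085),('tape',TAPE,[tp[0],tp[1],ta],0.)):
    ms=[]
    for n in P:
        o=viewer.outline_of(P[n],nm); 
        print(nm,n,[(round(d['score'],2),d['mask'].sum(),np.round(d['rect'])) for d in o[:2]])
        if o: ms.append((P[n],o[0]['mask']))
    print(nm,'init',np.round(x0,3))
    for v in [ms]+[[m] for m in ms]: 
        x,f=fit(v,bx,np.array(x0),z,.01);print(nm,np.round(x,4),round(f,1))
    if nm=='cleat':
        c,q=np.cos(yaw),np.sin(yaw);d=x[:2]-cen[:2]; print('cleat in rack',c*d[0]+q*d[1],-q*d[0]+c*d[1])
E
python3 m.py
```

```text
[[ 0.637  0.273  0.093]
 [ 0.681 -0.058  0.093]
 [ 0.484 -0.083  0.093]
 [ 0.441  0.248  0.093]] [np.float64(0.198), np.float64(0.334), np.float64(0.198), np.float64(0.333)]
rack corners [0.56073546 0.09505619 0.0935    ] 0.1289940485968495
cleat scene [(0.94, np.int64(325), array([250., 185.,  32.,  21.]))]
cleat top [(0.75, np.int64(191), array([260., 197.,   8.,  29.]))]
cleat init [0.522 0.003 0.129]
cleat [0.5224 0.0047 0.1331] 78.0
cleat [0.5212 0.0043 0.0798] 47.2
cleat [0.5248 0.0056 0.1341] 19.8
cleat in rack -0.047127992137722646 -0.08411363246958035
tape scene [(0.69, np.int64(803), array([154., 269.,  38.,  30.]))]
tape top [(0.86, np.int64(406), array([352., 211.,  20.,  32.]))]
tape init [ 0.512 -0.293 -2.92 ]
tape [ 0.5007 -0.2922 -2.892 ] 154.3
tape [ 0.5006 -0.2924 -2.8931] 73.6
tape [ 0.5012 -0.2911 -2.8511] 76.7
```

```bash
cat > m2.py <<'E'
from h import *
from station import readout, viewer, bot
P={n:viewer.read_camera(n) for n in("scene","top")}
t,s=P['top'],P['scene']
cr=lambda u,v:(110+u/2.6-.3,120+v/2.6-.3)
cs=lambda u,v:(110+u/2.2-.3,80+v/2.2-.3)
K=np.array([[.1,.17,.0935],[.1,-.17,.0935],[-.1,-.17,.0935],[-.1,.17,.0935]])
ut=np.array([cr(*c) for c in((156,104),(439,72),(461,237),(166,271))])
us=np.array([cs(*c) for c in((523,174),(378,334),(231,264),(394,121))])
f=lambda v:np.r_[(proj(t,T((v[0],v[1],0,v[2]),K))-ut).ravel(),(proj(s,T((v[0],v[1],0,v[2]),K))-us).ravel()]
r=least_squares(f,[.56,.095,.129]);print('corners',r.x.round(4),r.fun.round(1))
m=viewer.outline_of(t,'rack')[0]['mask'].astype(np.uint8)
m=cv2.morphologyEx(m,cv2.MORPH_CLOSE,np.ones((9,9)))
print('mask',fit([(t,m)],RACK,r.x,0,.01),m.sum())
E
python3 m2.py
```

```text
corners [0.5627 0.0962 0.1362] [-1.6 -0.5  0.3 -1.3  1.1 -1.  -1.2  0.2  1.  -0.9 -1.3  2.4 -0.9 -1.5
 -0.9 -1.7]
mask (array([0.56152003, 0.0979149 , 0.13715469]), np.float64(781.9686274509803)) 6993
```

```bash
cat >> h.py <<'E'
RACKP=(.562,.0965,0,.134)
def rel(pos,yaw,o):
    # target: tool pointing down, tool x at heading yaw (mod pi chosen nearest)
    w,x,y,z=o['tool_rot']; Rc=R.from_quat([x,y,z,w])
    xa=Rc.as_matrix()[:,0]; cur=np.arctan2(xa[1],xa[0])
    out=[]
    for k in(0,np.pi):
        Rt=R.from_euler('z',yaw+k)*R.from_euler('x',np.pi)
        out.append((np.degrees((Rc.inv()*Rt).as_rotvec()).round(1)))
    return Rc.inv().apply(np.array(pos)-o['eef_pos'])*1000//.1/10, out, np.degrees(cur).round(1)
E
python3 - <<'E'
from h import *
from station import readout
o=readout.get_obs()
g=T((.5007,-.2922,0,-2.885),[[-.015,0,.02]])[0]
print(g,rel([g[0],g[1],.23],-2.885,o))
print(rel([.55,.1,.23],.134+np.pi/2,o))
E
```

```text
[ 0.5152089  -0.28839321  0.02      ] (array([-590.1, -698.4,    1.2]), [array([  0. ,  -0. , -41.7]), array([ -0. ,  -0. , 138.3])], np.float64(153.0))
(array([-444.9, -336.5,    1.2]), [array([ 0. , -0. , 55.3]), array([   0. ,    0. , -124.7])], np.float64(153.0))
```

```bash
python3 -m handwheel '[[[-445,-336,0],[0,0,-41.7],-1],[[-445,-336,0],[0,0,-41.7],-1],[[-445,-336,0],[0,0,-41.7],-1],[[-445,-336,0],[0,0,-41.7],-1],[[-445,-336,0],[0,0,-41.7],-1],[[-445,-336,0],[0,0,-41.7],-1],[[-445,-336,0],[0,0,-41.7],-1],[[-445,-336,0],[0,0,-41.7],-1],[[-445,-336,0],[0,0,-41.7],-1],[[-445,-336,0],[0,0,-41.7],-1],[[-445,-336,0],[0,0,-41.7],-1],[[-445,-336,0],[0,0,-41.7],-1],[[-445,-336,0],[0,0,-41.7],-1],[[-445,-336,0],[0,0,-41.7],-1],[[-445,-336,0],[0,0,-41.7],-1],[[-445,-336,0],[0,0,-41.7],-1]]'
python3 - <<'E'
from h import *
from station import readout
o=readout.get_obs()
g=T((.5007,-.2922,0,-2.885),[[-.015,0,.02]])[0]
print(o['q'],rel([g[0],g[1],.15],-2.885,o))
E
```

```text
t: 2.68
eef_pos: [0.5507, 0.0992, 0.2313]
tool_rot: [0.0, -0.127, 0.992, 0.0]
contact_force: [0.6, 0.6, -0.1]
gripper_width: 1.002
[-0.36869558  0.28683267  0.09639032  1.84109841 -0.03209688  1.01507942
  1.56574477] (array([ 131.8, -366.3,   81.3]), [array([ 0. ,  0. , -0.1]), array([  0. ,  -0. , 179.9])], np.float64(-165.4))
```

```bash
python3 -m handwheel '[[[132,-366,0],[0,0,0],-1],[[132,-366,0],[0,0,0],-1],[[132,-366,0],[0,0,0],-1],[[132,-366,0],[0,0,0],-1],[[132,-366,0],[0,0,0],-1],[[132,-366,0],[0,0,0],-1],[[132,-366,0],[0,0,0],-1],[[132,-366,0],[0,0,0],-1],[[132,-366,0],[0,0,0],-1],[[132,-366,0],[0,0,0],-1],[[132,-366,60],[0,0,0],-1],[[132,-366,81],[0,0,0],-1],[[132,-366,81],[0,0,0],-1]]'
python3 - <<'E'
from h import *
from station import readout,viewer
P={n:viewer.read_camera(n) for n in("scene","top")}
o=readout.get_obs()
g=T((.5007,-.2922,0,-2.885),[[-.015,0,.02]])[0]
print(o['q'],o['eef_pos'],rel([g[0],g[1],.02],-2.885,o))
ims=[]
for n in P:
    f=P[n]['frame'][:,:,::-1].copy()
    u,v=proj(P[n],[g])[0].astype(int)
    ims.append(cv2.resize(f[v-60:v+50,u-60:u+60],None,fx=3.3,fy=3.3,interpolation=cv2.INTER_CUBIC))
    print(n,[(round(d['score'],2),np.round(d['rect'])) for d in viewer.search_frame(P[n],'wash_bottle')[:2]],u-60,v-60)
cv2.imwrite('pics/a.png',np.hstack(ims))
E
```

```text
t: 3.77
eef_pos: [0.5122, -0.2829, 0.1436]
tool_rot: [-0.005, -0.129, 0.992, 0.004]
contact_force: [-1.1, 0.6, -0.4]
gripper_width: 1.0
[ 0.19866857  0.43585918  0.26079912  1.85423051 -0.14333791  0.8729001
  2.35923686] [ 0.51571651 -0.28510495  0.14977859] (array([  1. ,  -3.4, 129.7]), [array([ 0.1, -0.1,  0.2]), array([   0.2,    0.2, -179.8])], np.float64(-165.1))
scene [(0.79, array([208., 288.,  35.,  56.]))] 99 210
top [(0.82, array([350., 152.,  28.,  41.]))] 290 145
```

View pics/a.png

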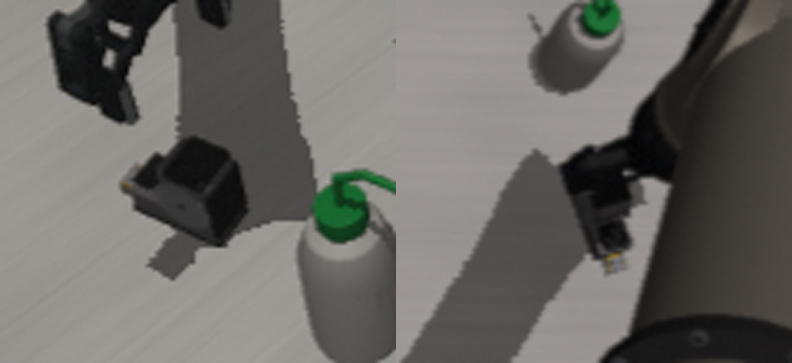

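```bash
python3 -m handwheel '[[[0,-1,40],[0,0,0],-1],[[0,-1,80],[0,0,0],-1],[[0,-1,110],[0,0,0],-1],[[0,-1,132],[0,0,0],-1],[[0,-1,132],[0,0,0],-1],[[0,-1,132],[0,0,0],-1]]'
python3 -m handwheel '[[[0,0,0],[0,0,0],0],[[0,0,0],[0,0,0],0.4],[[0,0,0],[0,0,0],0.8],[[0,0,0],[0,0,0],1],[[0,0,0],[0,0,0],1],[[0,0,0],[0,0,0],1],[[0,0,0],[0,0,0],1],[[0,0,0],[0,0,0],1]]' 60
```

```text
t: 4.47
eef_pos: [0.5172, -0.2882, 0.0197]
tool_rot: [0.001, -0.128, 0.992, -0.0]
contact_force: [-0.3, -1.1, -0.1]
gripper_width: 1.001
t: 5.13
eef_pos: [0.5171, -0.2887, 0.02]
tool_rot: [0.001, -0.128, 0.992, -0.001]
contact_force: [-0.8, 0.7, 7.4]
gripper_width: 0.415
```

```bash
python3 - <<'E'
from h import *
from station import readout
o=readout.get_obs()
g=T(RACKP,[[-.05,.122-.017,.085]])[0]
print(o['q'],g,rel([g[0],g[1],.17+.02],RACKP[3]+np.pi/2,o))
E
python3 -m handwheel '[[[0,0,-30],[0,0,0],1],[[0,0,-70],[0,0,0],1],[[0,0,-110],[0,0,0],1],[[0,0,-150],[0,0,0],1],[[0,0,-170],[0,0,0],1]]'
```

```text
[ 0.24855043  0.6235699   0.2060035   1.91500092 -0.20732369  0.62070455
  2.41356021] [0.4984203  0.19387875 0.085     ] (array([-105. ,  471.2, -170.5]), [array([ 0. ,  0.2, 97. ]), array([ -0.2,   0. , -83. ])], np.float64(-165.3))
t: 5.55
eef_pos: [0.5173, -0.2893, 0.1934]
tool_rot: [0.003, -0.128, 0.992, -0.001]
contact_force: [0.2, 0.0, -3.1]
gripper_width: 0.418
```

```bash
python3 -m handwheel '[[[-20,60,0],[0,0,0],1],[[-105,471,0],[0,0.2,97],1],[[-105,471,0],[0,0.2,97],1],[[-105,471,0],[0,0.2,97],1],[[-105,471,0],[0,0.2,97],1],[[-105,471,0],[0,0.2,97],1],[[-105,471,0],[0,0.2,97],1],[[-105,471,0],[0,0.2,97],1],[[-105,471,0],[0,0.2,97],1],[[-105,471,0],[0,0.2,97],1],[[-105,471,0],[0,0.2,97],1],[[-105,471,0],[0,0.2,97],1],[[-105,471,0],[0,0.2,97],1],[[-105,471,0],[0,0.2,97],1],[[-105,471,0],[0,0.2,97],1],[[-105,471,0],[0,0.2,97],1],[[-105,471,0],[0,0.2,97],1],[[-105,471,0],[0,0.2,97],1],[[-105,471,0],[0,0.2,97],1],[[-105,471,0],[0,0.2,97],1]]'
cat > look.py <<'E'
import sys
from h import *
from station import readout,viewer
P={n:viewer.read_camera(n) for n in("scene","top")}
o=readout.get_obs()
print(o['eef_pos'],o['tool_rot'],o['contact_force'].round(1),rel(o['eef_pos'],RACKP[3]+np.pi/2,o))
ims=[]
for n in P:
    g=T(RACKP,[[-.05,.13 if len(sys.argv)<3 else float(sys.argv[2]),.1]])[0]
    u,v=proj(P[n],[g])[0].astype(int)
    f=P[n]['frame'][:,:,::-1]
    c=f[v-45:v+45,u-40:u+40]; ims.append(cv2.resize(c,None,fx=5,fy=5,interpolation=cv2.INTER_CUBIC))
    print(n,'crop origin',u-40,v-45,'scale 5')
    np.save(n+'.npy',P[n]['frame'])
cv2.imwrite('pics/'+sys.argv[1],np.hstack(ims))
E
python3 look.py b.png
```

```text
t: 7.22
eef_pos: [0.4977, 0.1938, 0.1884]
tool_rot: [-0.002, 0.657, 0.754, -0.0]
contact_force: [-0.8, 0.8, -2.7]
gripper_width: 0.419
[0.49778884 0.19382125 0.18834875] [-1.61216500e-03  6.57642510e-01  7.53328420e-01 -1.49249521e-04] [ 0.3  0.2 -2.3] (array([0., 0., 0.]), [array([-0.1, -0.1,  0.1]), array([   0.2,   -0.2, -179.9])], np.float64(97.8))
scene crop origin 255 98 scale 5
top crop origin 144 160 scale 5
```

View pics/b.png

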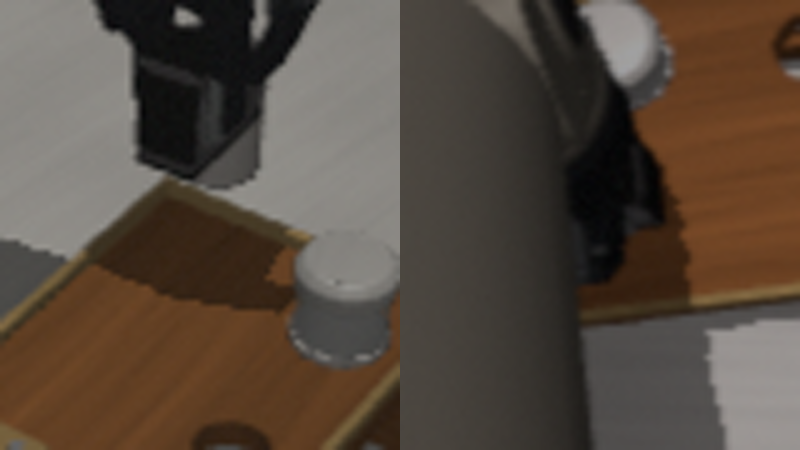

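```bash
cat > pred.py <<'E'
from h import *
from station import readout,viewer
o=readout.get_obs(); p=viewer.read_camera('scene')
w,x,y,z=o['tool_rot'];xa=R.from_quat([x,y,z,w]).as_matrix()[:,0]; a=np.arctan2(xa[1],xa[0])
off=np.array([.017,0,-.020])
pts=T((*o['eef_pos'],a),np.array([[-.038,.018,0],[-.038,-.018,0],[-.038,.018,.068],[-.038,-.018,.068]])+off)
org=np.array([255,98])
print('tape back L,R base, L,R top',((proj(p,pts)-org)*5+2).round(0).tolist())
print('rack fl corner outer',((proj(p,T(RACKP,[[-.1,.17,.0935],[-.094,.164,.085]]))-org)*5+2).round(0).tolist())
E
python3 pred.py
```

```text
tape back L,R base, L,R top [[134.0, 159.0], [191.0, 182.0], [139.0, 51.0], [198.0, 73.0]]
rack fl corner outer [[166.0, 176.0], [169.0, 196.0]]
```

```bash
python3 -m handwheel '[[[0,0,25],[0,0,0.1],1],[[0,0,50],[0,0,0.1],1],[[0,0,65],[0,0,0.1],1],[[0,0,72],[0,0,0.1],1],[[0,0,76],[0,0,0.1],1],[[0,0,79],[0,0,0.1],1],[[0,0,81],[0,0,0.1],1],[[0,0,81],[0,0,0.1],1],[[0,0,81],[0,0,0.1],1]]'; python3 look.py c.png; python3 pred.py
```

```text
t: 8.12
eef_pos: [0.4981, 0.1944, 0.108]
tool_rot: [-0.001, 0.659, 0.753, 0.0]
contact_force: [0.0, -0.2, -2.7]
gripper_width: 0.413
[0.49802442 0.19435784 0.10793197] [-1.37253063e-03  6.58516703e-01  7.52564755e-01  3.96094484e-04] [-0.3 -0.3 -2.9] (array([0., 0., 0.]), [array([-0.1, -0.1, -0.1]), array([-2.000e-01,  1.000e-01,  1.799e+02])], np.float64(97.6))
scene crop origin 255 98 scale 5
top crop origin 144 160 scale 5
tape back L,R base, L,R top [[130.0, 276.0], [184.0, 299.0], [135.0, 178.0], [190.0, 201.0]]
rack fl corner outer [[166.0, 176.0], [169.0, 196.0]]
```

View pics/c.png

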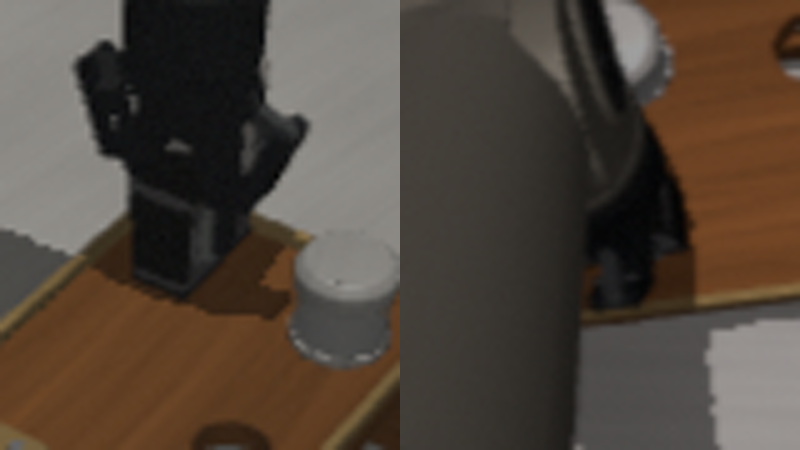

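```bash
python3 -m handwheel '[[[0,0,1],[0,0,0],1],[[0,0,2],[0,0,0],1],[[0,0,2.5],[0,0,0],1],[[0,0,2.5],[0,0,0],1]]';python3 -m handwheel '[[[0,0,0.7],[0,0,0],1],[[0,0,0.7],[0,0,0],1],[[0,0,0.7],[0,0,0],1]]'
```

```text
t: 8.6
eef_pos: [0.4976, 0.1942, 0.105]
tool_rot: [-0.002, 0.659, 0.753, -0.0]
contact_force: [-0.8, -0.2, 0.4]
gripper_width: 0.416
t: 8.85
eef_pos: [0.4977, 0.1943, 0.1049]
tool_rot: [-0.002, 0.659, 0.753, 0.0]
contact_force: [-3.2, -1.1, 8.6]
gripper_width: 0.416
```

```bash
python3 -m handwheel '[[[0,0,-0.7],[0,0,0],1],[[0,0,-0.7],[0,0,0],1],[[0,0,-0.7],[0,0,0],1]]'; python3 -m handwheel '[[[-3,0,0],[0,0,0],1],[[-6,0,0],[0,0,0],1],[[-9,0,0],[0,0,0],1],[[-12,0,0],[0,0,0],1],[[-15,0,0],[0,0,0],1],[[-15,0,0],[0,0,0],1],[[-15,0,0],[0,0,0],1]]'; python3 - <<'E'
from station import readout
from h import *
print(T((0,0,0,-RACKP[3]),[readout.get_obs()['contact_force']]))
E
```

```text
t: 9.1
eef_pos: [0.4977, 0.1942, 0.105]
tool_rot: [-0.002, 0.659, 0.753, -0.0]
contact_force: [-1.0, -0.7, 2.6]
gripper_width: 0.42
t: 9.68
eef_pos: [0.5001, 0.1803, 0.1051]
tool_rot: [-0.002, 0.658, 0.753, 0.001]
contact_force: [0.2, 4.9, 1.5]
gripper_width: 0.415
[[0.88446894 4.84046097 1.53887493]]
```

```bash
python3 -m handwheel '[[[3,0,0],[0,0,0],1],[[7,0,0],[0,0,0],1],[[10,0,0],[0,0,0],1],[[10,0,0],[0,0,0],1],[[10,0,0],[0,0,0],0.1],[[10,0,0],[0,0,0],-0.5],[[10,0,0],[0,0,0],-1],[[10,0,0],[0,0,0],-1],[[10,0,0],[0,0,0],-1],[[10,0,0],[0,0,0],-1]]'; python3 -m handwheel '[[[0,0,-30],[0,0,0],-1],[[0,0,-60],[0,0,0],-1],[[0,0,-75],[0,0,0],-1],[[0,0,-75],[0,0,0],0],[[0,0,-75],[0,0,0],1],[[0,0,-75],[0,0,0],1],[[0,0,-75],[0,0,0],1]]'; python3 look.py d.png; python3 - <<'E'
from station import readout
from h import *
o=readout.get_obs()
p=o['eef_pos']-np.array(RACKP[:3]);print('TCP in rack',T((0,0,0,-RACKP[3]),[p]))
E
```

```text
t: 10.52
eef_pos: [0.4982, 0.189, 0.1047]
tool_rot: [-0.002, 0.659, 0.753, -0.0]
contact_force: [-0.2, 0.8, -0.3]
gripper_width: 1.004
t: 11.1
eef_pos: [0.4975, 0.1887, 0.1785]
tool_rot: [-0.002, 0.658, 0.753, -0.001]
contact_force: [-0.6, -0.4, -0.2]
gripper_width: 0.453
[0.497742   0.18872174 0.17866351] [-0.00183529  0.65852498  0.75255557 -0.00126421] [-0.4 -0.2 -0.1] (array([0., 0., 0.]), [array([-0.2, -0.1, -0.1]), array([-1.000e-01,  4.000e-01,  1.799e+02])], np.float64(97.6))
scene crop origin 255 98 scale 5
top crop origin 144 160 scale 5
TCP in rack [[-0.0513612   0.09997984  0.17866351]]
```

View pics/d.png

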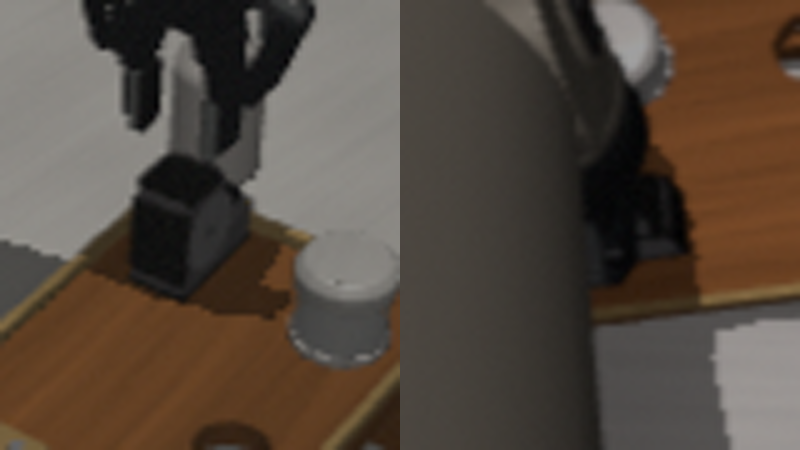

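```bash
python3 -m handwheel '[[[20,0,0],[0,0,0],1],[[40,0,0],[0,0,0],1],[[40,0,0],[0,0,0],1],[[40,0,0],[0,0,0],1],[[40,0,20],[0,0,0],1],[[40,0,40],[0,0,0],1],[[40,0,50],[0,0,0],1],[[40,0,53],[0,0,0],1],[[40,0,53],[0,0,0],1],[[40,0,53],[0,0,0],1]]';  python3 -m handwheel '[[[0,0,1],[0,0,0],1],[[0,0,2],[0,0,0],1],[[0,0,2],[0,0,0],1]]'; python3 look.py e.png
```

```text
t: 12.03
eef_pos: [0.4931, 0.2282, 0.1271]
tool_rot: [-0.001, 0.659, 0.752, -0.0]
contact_force: [-0.1, 0.0, -0.3]
gripper_width: -0.003
t: 12.28
eef_pos: [0.4932, 0.2285, 0.1252]
tool_rot: [-0.001, 0.659, 0.752, 0.0]
contact_force: [-0.7, -0.6, -0.8]
gripper_width: 0.002
[0.49314451 0.22865397 0.12515403] [-1.43841568e-03  6.58612483e-01  7.52480915e-01 -3.74301081e-05] [ 0.3 -0.  -0.8] (array([0., 0., 0.]), [array([-0.1, -0.1, -0.1]), array([ -0.2,   0.2, 179.9])], np.float64(97.6))
scene crop origin 255 98 scale 5
top crop origin 144 160 scale 5
```

View pics/e.png

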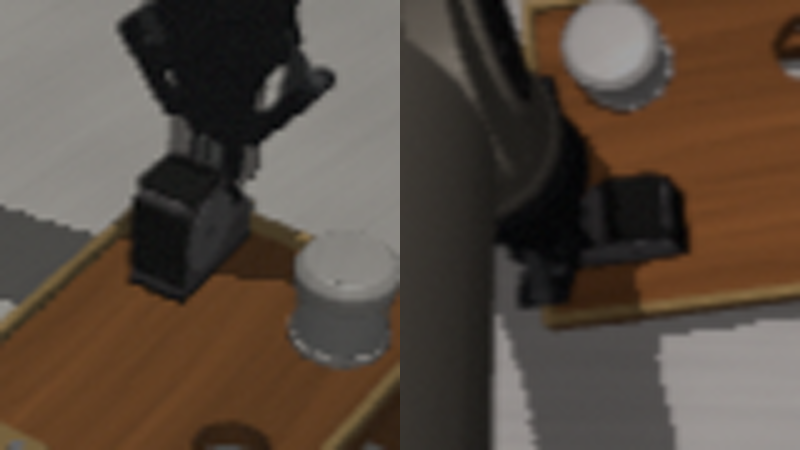

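```bash
python3 -m handwheel '[[[0,0,1.5],[0,0,0],1],[[0,0,3],[0,0,0],1],[[0,0,3],[0,0,0],1]]';  python3 -m handwheel '[[[-2,0,0],[0,0,0],1],[[-4,0,0],[0,0,0],1],[[-7,0,0],[0,0,0],1],[[-10,0,0],[0,0,0],1],[[-13,0,0],[0,0,0],1],[[-16,0,0],[0,0,0],1],[[-20,0,0],[0,0,0],1],[[-20,0,0],[0,0,0],1]]'; python3 look.py f.png
```

```text
t: 12.63
eef_pos: [0.4928, 0.2287, 0.1216]
tool_rot: [-0.002, 0.659, 0.753, -0.0]
contact_force: [0.1, 0.3, -0.2]
gripper_width: 0.001
t: 13.3
eef_pos: [0.4958, 0.2097, 0.1221]
tool_rot: [-0.002, 0.658, 0.753, 0.001]
contact_force: [-0.4, 3.4, -0.3]
gripper_width: -0.003
[0.49575029 0.20966143 0.12202981] [-1.69591921e-03  6.58406971e-01  7.52660149e-01  2.91923640e-04] [-0.1  4.2  0.3] (array([0., 0., 0.]), [array([-0.1, -0.2, -0. ]), array([ -0.3,   0.2, 180. ])], np.float64(97.6))
scene crop origin 255 98 scale 5
top crop origin 144 160 scale 5
```

View pics/f.png

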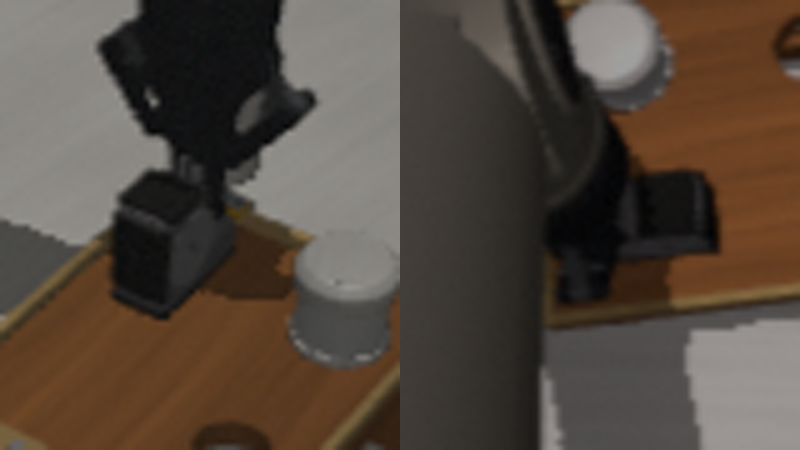

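```bash
python3 -m handwheel '[[[-4,0,0],[0,0,0],1],[[-10,0,0],[0,0,0],1],[[-17,0,0],[0,0,0],1],[[-24,0,0],[0,0,0],1],[[-31,0,0],[0,0,0],1],[[-38,0,0],[0,0,0],1],[[-45,0,0],[0,0,0],1],[[-52,0,0],[0,0,0],1],[[-59,0,0],[0,0,0],1],[[-66,0,0],[0,0,0],1],[[-73,0,0],[0,0,0],1],[[-80,0,0],[0,0,0],1],[[-87,0,0],[0,0,0],1],[[-94,0,0],[0,0,0],1],[[-101,0,0],[0,0,0],1],[[-108,0,0],[0,0,0],1],[[-114,0,0],[0,0,0],1],[[-119,0,0],[0,0,0],1],[[-122,0,0],[0,0,0],1],[[-122,0,0],[0,0,0],1]]'; python3 look.py g.png -0.03
```

```text
t: 15.07
eef_pos: [0.5119, 0.0885, 0.1218]
tool_rot: [-0.002, 0.658, 0.753, 0.0]
contact_force: [0.3, 3.5, 1.6]
gripper_width: -0.001
[0.51197655 0.08846577 0.12185607] [-1.62104073e-03  6.58411475e-01  7.52656422e-01  1.11683884e-04] [-0.2  4.   2.2] (array([0., 0., 0.]), [array([-0.1, -0.1, -0. ]), array([ -0.2,   0.2, 180. ])], np.float64(97.6))
scene crop origin 222 128 scale 5
top crop origin 198 153 scale 5
```

View pics/g.png

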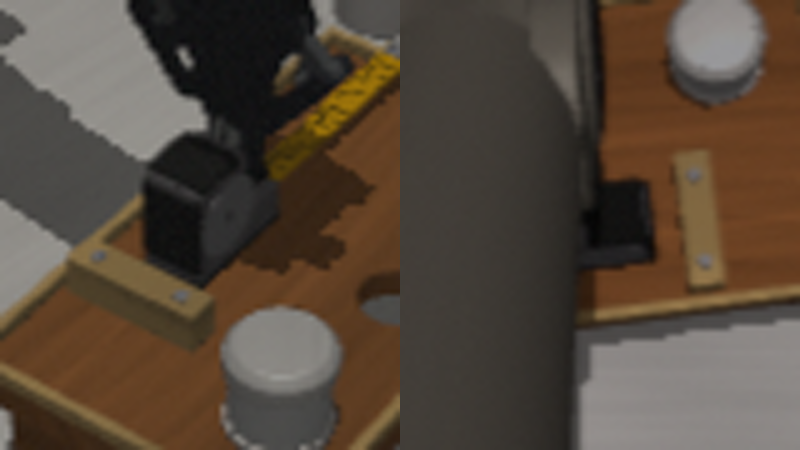

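```bash
python3 -m handwheel '[[[-3,0,0],[0,0,0],1],[[-7,0,0],[0,0,0],1],[[-10,0,0],[0,0,0],1],[[-12,0,0],[0,0,0],1],[[-12,0,0],[0,0,0],1]]'; for i in 1 2; do :; done; python3 -m handwheel '[[[-1,0,0],[0,0,0],1],[[-2,0,0],[0,0,0],1],[[-2,0,0],[0,0,0],1]]'; python3 -m handwheel '[[[-1,0,0],[0,0,0],1],[[-1,0,0],[0,0,0],1]]'
```

```text
t: 15.58
eef_pos: [0.5136, 0.0772, 0.1218]
tool_rot: [-0.002, 0.658, 0.753, 0.0]
contact_force: [-0.4, 6.5, 2.4]
gripper_width: 0.005
t: 15.83
eef_pos: [0.5138, 0.0757, 0.1218]
tool_rot: [-0.002, 0.658, 0.753, 0.001]
contact_force: [-1.1, 5.8, 2.7]
gripper_width: -0.001
t: 16.0
eef_pos: [0.5139, 0.0748, 0.1218]
tool_rot: [-0.002, 0.658, 0.753, 0.001]
contact_force: [-0.7, 5.7, 2.8]
gripper_width: 0.002
```

```bash
python3 -m handwheel '[[[-1,0,0],[0,0,0],1],[[-1,0,0],[0,0,0],1]]'; python3 -m handwheel '[[[-1,0,0],[0,0,0],1],[[-1,0,0],[0,0,0],1]]';python3 look.py i.png -0.03
```

```text
t: 16.17
eef_pos: [0.5141, 0.0738, 0.1218]
tool_rot: [-0.002, 0.658, 0.753, 0.001]
contact_force: [-1.2, 7.2, 2.5]
gripper_width: -0.002
t: 16.33
eef_pos: [0.5142, 0.0728, 0.1219]
tool_rot: [-0.002, 0.658, 0.753, 0.001]
contact_force: [-0.1, 7.7, 3.4]
gripper_width: -0.004
[0.51419498 0.0728296  0.12182955] [-1.98548647e-03  6.57991144e-01  7.53022884e-01  4.98095019e-04] [-0.8  7.1  3.3] (array([0., 0., 0.]), [array([-0.1, -0.2,  0. ]), array([   0.3,   -0.2, -180. ])], np.float64(97.7))
scene crop origin 222 128 scale 5
top crop origin 198 153 scale 5
```

View pics/i.png

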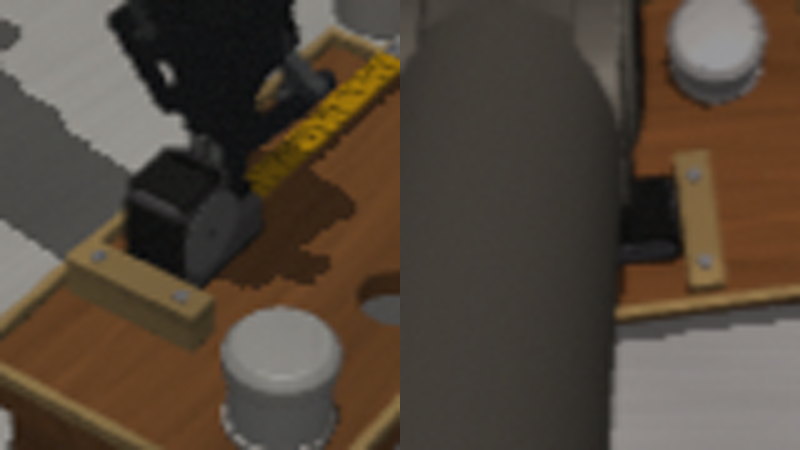

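```bash
python3 -m handwheel '[[[-1,0,0],[0,0,0],1],[[-1,0,0],[0,0,0],1]]'; python3 -m handwheel '[[[-1,0,0],[0,0,0],1],[[-1,0,0],[0,0,0],1]]'
```

```text
t: 16.6
eef_pos: [0.5143, 0.0718, 0.1218]
tool_rot: [-0.002, 0.658, 0.753, 0.001]
contact_force: [-1.0, 7.1, 3.8]
gripper_width: -0.0
t: 16.77
eef_pos: [0.5145, 0.0709, 0.1219]
tool_rot: [-0.002, 0.658, 0.753, 0.001]
contact_force: [-0.9, 8.1, 3.8]
gripper_width: 0.0
```

```bash
python3 -m handwheel '[[[-0.7,0,0],[0,0,0],1],[[-0.7,0,0],[0,0,0],1],[[-0.7,0,0],[0,0,0],1]]'; python3 -m handwheel '[[[-0.7,0,0],[0,0,0],1],[[-0.7,0,0],[0,0,0],1],[[-0.7,0,0],[0,0,0],1]]'
```

```text
t: 17.02
eef_pos: [0.5145, 0.0708, 0.1218]
tool_rot: [-0.002, 0.658, 0.753, 0.001]
contact_force: [-1.8, 9.2, 3.2]
gripper_width: 0.002
t: 17.27
eef_pos: [0.5145, 0.0708, 0.1219]
tool_rot: [-0.003, 0.658, 0.753, 0.001]
contact_force: [-1.3, 10.7, 4.8]
gripper_width: -0.004
```

```bash
python3 -m handwheel '[[[-0.5,0,1],[0,0,0],1],[[-0.5,0,2],[0,0,0],1],[[-0.5,0,3],[0,0,0],1],[[-0.5,0,4],[0,0,0],1],[[-0.5,0,4],[0,0,0],1]]'; python3 -m handwheel '[[[0,0,1],[0,0,0],1],[[0,0,1],[0,0,0],1],[[0,0,1],[0,0,0],1]]'
```

```text
t: 17.68
eef_pos: [0.5148, 0.0709, 0.1188]
tool_rot: [-0.003, 0.657, 0.754, 0.001]
contact_force: [-5.0, 11.7, 12.9]
gripper_width: 0.002
t: 17.93
eef_pos: [0.5148, 0.0709, 0.1179]
tool_rot: [-0.003, 0.657, 0.753, 0.001]
contact_force: [-4.8, 12.6, 14.3]
gripper_width: -0.002
```

```bash
python3 -m handwheel '[[[0,0,1],[0,0,0],1],[[0,0,1],[0,0,0],1],[[0,0,1],[0,0,0],1]]'; python3 -m handwheel '[[[0,0,0.6],[0,0,0],1],[[0,0,0.6],[0,0,0],1],[[0,0,0.6],[0,0,0],1]]'
```

```text
t: 18.18
eef_pos: [0.5149, 0.071, 0.117]
tool_rot: [-0.003, 0.657, 0.754, 0.002]
contact_force: [-5.6, 12.7, 16.2]
gripper_width: 0.002
t: 18.43
eef_pos: [0.5149, 0.071, 0.1166]
tool_rot: [-0.003, 0.657, 0.753, 0.002]
contact_force: [-6.1, 11.0, 17.6]
gripper_width: 0.001
```

```bash
python3 -m handwheel '[[[0,0,0.5],[0,0,0],1],[[0,0,0.5],[0,0,0],1],[[0,0,0.5],[0,0,0],1]]'; python3 -m handwheel '[[[0,0,0.4],[0,0,0],1],[[0,0,0.4],[0,0,0],1],[[0,0,0.4],[0,0,0],1]]'
```

```text
t: 18.68
eef_pos: [0.5149, 0.0711, 0.1165]
tool_rot: [-0.003, 0.657, 0.753, 0.002]
contact_force: [-7.0, 11.1, 22.5]
gripper_width: 0.0
t: 18.93
eef_pos: [0.5149, 0.0711, 0.1164]
tool_rot: [-0.003, 0.657, 0.753, 0.002]
contact_force: [-8.7, 12.5, 25.5]
gripper_width: 0.004
```

```bash
python3 -m handwheel '[[[0,0,-1],[0,0,0],1],[[0,0,-2],[0,0,0],1],[[2,0,-2.5],[0,0,0],1],[[4,0,-3],[0,0,0],1],[[7,0,-3.5],[0,0,0],1],[[9,0,-5],[0,0,0],1],[[9,0,-20],[0,0,0],1],[[9,0,-50],[0,0,0],1],[[9,0,-80],[0,0,0],1],[[9,0,-110],[0,0,0],1],[[9,0,-110],[0,0,0],1]]';python3 - <<'E'
from h import *
from station import readout
o=readout.get_obs();print(o['q'],rel([.45,-.3,.27],RACKP[3]+np.pi/2,o))
E
```

```text
t: 19.85
eef_pos: [0.5168, 0.0756, 0.2294]
tool_rot: [0.001, 0.659, 0.752, 0.003]
contact_force: [1.3, 0.6, -0.1]
gripper_width: 0.002
[-0.64318678  0.23310156  0.44811352  1.94850525 -0.12418569  0.97943073
 -0.00548269] (array([-363.5, -115.3,  -42.6]), [array([ 0.4, -0.2, -0.2]), array([ -0.3,  -0.6, 179.8])], np.float64(97.5))
```

Move the arm aside for a clear look (up and toward −y; no bottle near x 0.45).

```bash
python3 -m handwheel '[[[-360,-60,-40],[0,0,0],1],[[-360,-60,-40],[0,0,0],1],[[-360,-60,-40],[0,0,0],1],[[-360,-60,-40],[0,0,0],1],[[-360,-60,-40],[0,0,0],1],[[-360,-60,-40],[0,0,0],1],[[-360,-60,-40],[0,0,0],1],[[-360,-60,-40],[0,0,0],1],[[-360,-60,-40],[0,0,0],1],[[-360,-60,-40],[0,0,0],1],[[-360,-60,-40],[0,0,0],1]]';python3 - <<'E'
from h import *
from station import readout,viewer
P={n:viewer.read_camera(n) for n in("scene","top")}
ims=[]
for n,(u0,v0) in dict(scene=(205,95),top=(160,135)).items():
    ims.append(cv2.resize(P[n]['frame'][v0:v0+140,u0:u0+133,::-1],None,fx=3,fy=3.5,interpolation=cv2.INTER_CUBIC))
    for t in('tape','funnel_a','wash_bottle','sample_bottle'): print(n,t,[(round(d['score'],2),np.round(d['rect'])) for d in viewer.search_frame(P[n],t)[:2]])
cv2.imwrite('pics/j.png',np.hstack(ims))
E
```

```text
t: 20.77
eef_pos: [0.5006, -0.2917, 0.2631]
tool_rot: [-0.002, 0.661, 0.751, -0.001]
contact_force: [-0.2, 0.6, -0.1]
gripper_width: 0.0
scene tape [(0.86, array([275., 161.,  59.,  46.])), (0.22, array([324., 158.,  22.,  35.]))]
scene funnel_a [(0.75, array([324., 159.,  26.,  31.])), (0.64, array([276., 206.,  24.,  29.]))]
scene wash_bottle [(0.55, array([208., 290.,  35.,  57.]))]
scene sample_bottle [(0.89, array([299., 113.,  18.,  38.]))]
top tape [(0.93, array([213., 200.,  86.,  21.])), (0.62, array([187., 208.,  29.,  11.]))]
top funnel_a [(0.89, array([185., 171.,  23.,  22.])), (0.82, array([261., 161.,  21.,  24.]))]
top wash_bottle [(0.62, array([348., 160.,  27.,  28.]))]
top sample_bottle [(0.58, array([129., 247.,  30.,  19.]))]
```

View pics/j.png

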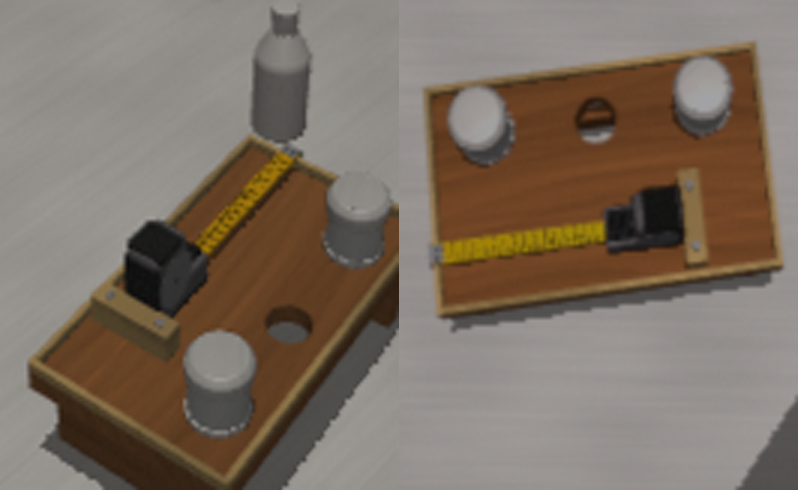

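```bash
python3 - <<'E'
from h import *
from station import viewer
P=[viewer.read_camera(n) for n in("scene","top")]
V=[];C=[]
for p in P:
    m=viewer.outline_of(p,'tape')[0]['mask']; f=p['frame'].astype(int)
    yel=(f[...,0]-f[...,2]>35)
    k=(m&~yel).astype(np.uint8); n,l,st,_=cv2.connectedComponentsWithStats(cv2.morphologyEx(k,cv2.MORPH_OPEN,np.ones((3,3))))
    V.append((p,(l==1+np.argmax(st[1:,4])).astype(float))); print(st[1:])
    C.append((p,viewer.outline_of(p,'cleat')[0]['mask']))
c0=T(RACKP,[[-.05,-.037,.085]])[0]
fr=lambda x:(T((0,0,0,-RACKP[3]),[[x[0]-RACKP[0],x[1]-RACKP[1],0]])[0][:2]*1000).round(1).tolist()+[round(np.degrees(x[2]-RACKP[3]),1)]
for v in(V,V[:1],V[1:]):
    x,f=fit(v,TAPE,np.array([c0[0],c0[1],RACKP[3]+np.pi/2]),.085,.006); print('tape rack-frame',fr(x),round(f,1))
for v in(C[1:],):
    x,f=fit(v,CLEAT,np.array([.523,.005,RACKP[3]]),.085,.006); print('cleat',fr(x),round(f,1))
E
```

```text
[[247 159  27  25 502]]
[[228 188  27  18 396]
 [170 205   4   5  19]]
tape rack-frame [-51.0, -37.8, np.float64(92.4)] 226.1
tape rack-frame [-51.6, -37.5, np.float64(96.4)] 169.1
tape rack-frame [-49.9, -38.4, np.float64(87.1)] 42.4
cleat [-48.5, -85.6, np.float64(-1.5)] 36.8
```

```bash
python3 - <<'E'
from h import *
from station import viewer
p=viewer.read_camera('top'); f=p['frame'].astype(int); m=viewer.outline_of(p,'tape')[0]['mask']
y=m&(f[...,0]>150)&(f[...,2]<80)
v,u=np.nonzero(y); W=np.array([back(p,(a,b),.098) for a,b in zip(u,v)])[:,:2]
d=cv2.fitLine(np.float32(W),cv2.DIST_HUBER,0,1e-4,1e-4).ravel()
print(len(u),'blade angle to rack y, deg',(np.degrees(np.arctan(d[1]/d[0])-RACKP[3]-np.pi/2)+90)%180-90)
E
```

```text
116 blade angle to rack y, deg 0.5225067
```

The blade runs within about 0.5° of the rack's axis and the back meets the cleat, so I'm handing the job in.

```bash
python3 -c "
from station import bot
print(bot.hand_in())"
```

```text
the job is handed in; nothing more can be done
None
```

The tape is standing on the rack's front lane, hooked over the left edge, drawn out about 155 mm and locked. I handed it in after about 21 s of the 61 s, with the arm well clear.

**How it went:**
- **Hooking:** I set the tape down and tested the hook with a short pull; the spring pulled back.
- **Drawing out:** I let go and used the closed fingers, low in the thumb well, to push the case back with the lock off. It stopped dead at the cleat.
- **Locking:** Holding it there, I pressed the lock until the finger stopped going down, at the height of full lock travel.

**Last checks:**
- **Lock holding:** after I let go, the case stayed put and the blade stayed out.
- **Back against the cleat:** the case back measured at -75.8 mm along the rack and the cleat face at -75.6 mm, which agrees within camera accuracy.
- **Squareness:** the blade lies about 0.5° from the rack's axis. The case outline alone is too coarse: its heading came out at 87° in one view and 96° in the other, where square is 90°. Squareness therefore rests on the blade line and the firm stop against the flat cleat.
- **Bystanders:** the funnels and sample bottle were found where they started, to within about 3 pixels. The wash bottle matches in the scene view. Its top-view box came out shorter, with its centre about 9 pixels off; the arm may have hidden part of it, and I did not look into it further.

**Limits:**
- **Press force:** the press reached about 25 N at the wrist, above the suggested 15 to 20 N. Part of that was probably friction against the case face.
- **Pictures:** I viewed 11, one over the budget of 10.

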